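# Kit a repair tray from the sloped parts bin

### The arm

A 6-joint arm with a two-finger parallel gripper is mounted at the origin on the work surface. World frame = base frame: x ahead of the robot, y to its left, z up, the work surface at z = 0. Lengths are in m, angles in degrees, forces in N, time in s.
With the tool pointing down it reaches from about 0.4 to 0.825 m from the base axis. Payload 7 kg.
Tool frame: the origin (TCP) lies on the centre line of the jaws, within the pads' length; the fingertips stand 19 mm ahead of it and the grasp point (between the pads) is the TCP (r.tip_extent is the distance from the TCP to the fingertips, in m); z points along the fingers, y is the line along which they close (so a half turn about z gives the same grasp; the last joint's range is limited). The gripper opens to 88 mm and grips with 3 to 60 N. Pads are 19 mm wide; open, the fingers measure 130 mm over their backs; the gripper's body (78 mm by 193 mm) begins 47 mm behind the grasp point.
Start: joints at [87.611, 20.546, 0.682, 0, -70.136, -16.507], TCP at [0.219, 0.639, 0.246] pointing down, gripper open.
Joint ranges: [-176.03, 176.03], [-82.01, 121.73], [-58.28, 71.71], [-173.87, 95.51], [-174.79, -0.11], [-173.66, 173.66]. Speed limits (degrees/s): [136.94, 136.94, 172.46, 180, 180, 180].

### API

Orientations are given as [roll, pitch, yaw] about the fixed x, y, z axes, in that order (R = Rz(yaw) Ry(pitch) Rx(roll)).
In Python, from plant import r gives the robot as it stands. The module is installed in compiled form; this text tells all that it offers.
- The arm moves only by the tool jog_arm, never from a script. Its argument "deltas" is a list that holds one entry, the list of rows, each a list of 5 numbers: the opening, from -1 (shut) to 1 (fully open), then the shift along the world's x, y, z in cm, then the turn about the world's z in rad. In form: [[[claw, dx, dy, dz, turn], ...]]. A call has 1 to 8 rows; each row shifts and turns the commanded pose from where the row before left it; what a row does not reach is not made up. A row lasts 1/8 s, in which the tool goes at most 62.5 mm and 10.7 degrees, less where a joint would pass 70% of its speed; a pose out of reach is approached as far as the arm can. A call with a gripper value outside its range is refused whole. The fingers move at their own pace and stop on an object; "force" is the grip in N (left out, the last holds). Time passes only in rows, so rows that do not move let the fingers close. It gives the time, the measured TCP pose, the force, the opening and the grip force at its end, in the units of the state.
- r.get_state(): the state, without advancing time (a new reading comes with each control period).
- r.capture(name): name is "side" or "top" or "wrist"; returns the picture (480x640x3 uint8, blue, green, red); there is no depth.
- r.camera_info(name): a dict with "fx", "fy", "cx", "cy" (pixels), "view" (4x4, takes a point from world to camera coordinates). Camera axes: x right, y up, looking along -z (the intrinsics and any distortion apply to the point x, -y, -z); pixel columns grow to the right and rows downward; lengths in m; the calibration is good to about 2 mm. A picture is of the moment at which its call begins: read the wrist's pose just before it. camera_info takes no time and is no camera call; for the wrist camera it gives the pose at the moment of the call.
- r.close_job(): hands the job in; it is judged then, once.
The state is a dict: "time_s": time; "joints": joint angles; "qd": joint speeds; "joint_torque": joint torques, N m; "tcp_pos": TCP position; "eef_rot": TCP orientation; "contact_force": force on the tool from outside, world axes, zero at the start; "moment": the same for the moment, N m; "gripper_width": finger opening in m; "gripper_force": force on a finger pad.
Only numpy, scipy, OpenCV 4.12 (cv2) and the standard library are available. Lean on these libraries where they do the work, as an engineer would, in place of code of your own. Each camera call takes 0.05 s, during which the arm holds its last target. There are 200 camera calls.

### The job

Set up a kit for the next repair: first take the top tray off the pile, leaving the trays under it as they stand, and set it down upright in the middle of the green mat. Then fetch the finned heat sink and the ring-shaped choke from the sloped bin and lay them flat in the tray, one in each pocket, the heat sink with its fins up. Set things down rather than dropping them, and leave the relay and everything else where it is.

Things in the scene. Friction and masses are not known exactly. Their poses are not given: they have to be found in the camera images.
- bin: White plastic parts bin on a fixed stand, 304 wide (y). Origin on the table under it; x points from its open front, which faces the mat, to its back. The bin floor slopes 35 degrees, rising towards +x from its front edge at x -60, z 35. Three compartments centred at y -100, 0, +100, each 96 wide inside; dividers 4 thick, 24 high off the floor; front lip 10 high. One part in each, against the lip.
- shelf_edge (a point): Middle of the lower front edge of a fixed plywood shelf above the bin: 140 above and 22 beyond (+x) the underside centres of the parts. The shelf runs 324 along y, 115 back towards +x and is 10 thick, with boxes on it 45 high. It leaves the parts in view from above but blocks a gripper coming straight down: come in leaning, about square to the sloping floor.
- heatsink: Aluminium finned heat sink, 30 (x) by 24 (y) by 22 high (z), five upright fins running along x over a 5 thick base, about 35 g. Origin at the centre of its underside, z out through the fins. On the sloping bin floor its z leans 35 degrees to the bin's front and its y runs along the row of compartments: grip it across y. Its compartment varies.
- choke: Copper ring-shaped choke, outer diameter 30, hole 12, 14 high (z), about 30 g. Origin at the centre of its underside, z along the ring's axis. Lies flat on the sloping floor like the heat sink; grip it across its outside, 30 wide, along the row of compartments.
- relay: Black plastic box relay, 30 by 18 by 20 high, origin at the centre of its underside. Not wanted: stays in the bin.
- tray: Top tray: grey plastic, 150 (x) by 92 (y) by 34 high, 120 g; origin at its underside's centre. A rib along y at x 0, 10 thick, top at z 29, is the handle: pinch it along x from above. Two pockets, 66 (x) by 84 (y) inside, centred at x -38 and +38, floors at z 6, walls 4 thick. Its 3 high foot sits inside the tray below (2.5 clearance): lift straight up.
- tray_mid: Second tray of the pile, same as the top one; its underside is at z 31. Stays where it is.
- tray_low: Bottom tray of the pile, same as the others, on the table. Stays where it is.
- mat: Green work mat fixed on the table, 230 (x) by 200 (y) by 3 thick; origin at the centre of its underside.
- bottle: White plastic bottle, diameter 40, 95 high, standing; origin at the centre of its underside. Leave alone.
- tin: Open steel tin, 64 across, 42 high, standing; origin at the centre of its underside. Leave alone.
- driver: Screwdriver with black handle, 160 long, lying on the table. Leave alone.
There are look-alikes about, which are no part of the job. Leave any purple or turquoise look-alike of the tray alone.

How it is judged:
By the outcome, as a careful person would: the job done as asked, in the order asked, and still so for the second after the job is handed in, with the robot touching nothing.
It also fails if it takes over 72 s, if anything falls off the work surface, if the arm or the gripper's body presses on something with over 40 N, if the wrist force passes 120 N, or if a joint passes its speed limit or range.

## Working session

There is one attempt and no reset: what is moved stays moved. The work goes in short steps, Python scripts to look and compute and a tool call to move; the robot and the scene stay as the last step left them, time stands still between calls to the robot, and variables do not carry over. Pictures are saved under pics/ and viewed, at most 10 in all, crops included, and the job is handed in when it is done.

Besides the shell and the picture viewer there is one more tool, called after "Request:" by a JSON object that holds its "method" and its "body", one argument or row to a line. jog_arm: Moves the arm, as the interface text tells. Its arguments: {"type":"object","properties":{"deltas":{"type":"array"},"force":{"type":"number"}},"required":["deltas"]}

```bash
mkdir -p pics
cat > h.py <<'E'
import numpy as np, cv2
from plant import r
def ray(cam,u,v,info=None):
    i=info or r.camera_info(cam); V=np.array(i["view"]); 
    x,y=(u-i["cx"])/i["fx"],(v-i["cy"])/i["fy"]
    if "dist" in i: x,y=cv2.undistortPoints(np.array([[[u,v]]],float),np.array([[i["fx"],0,i["cx"]],[0,i["fy"],i["cy"]],[0,0,1]]),np.array(i["dist"]))[0,0]
    d=V[:3,:3].T@np.array([x,-y,-1]); o=-V[:3,:3].T@V[:3,3]; return o,d
def atz(cam,u,v,z,info=None):
    o,d=ray(cam,u,v,info); return o+d*(z-o[2])/d[2]
def pix(cam,p,info=None):
    i=info or r.camera_info(cam); c=np.array(i["view"])@np.r_[p,1]; return i["cx"]-i["fx"]*c[0]/c[2], i["cy"]+i["fy"]*c[1]/c[2]
E
python3 - <<'E'
from h import *
np.set_printoptions(precision=3,suppress=True)
s=r.get_state(); print(s["tcp_pos"],s["eef_rot"],s["gripper_width"])
for n in("side","top","wrist"):
    i=r.camera_info(n); print(n,i)
    cv2.imwrite(f"pics/{n}0.png",r.capture(n))
E
```

```text
[0.218 0.638 0.245] [179.905  -0.01  -18.902] 0.08757685399626838
side {'fx': 458.49780805307813, 'fy': 458.49780805307813, 'cx': 320.10284021418164, 'cy': 242.8159264156351, 'view': array([[ 0.862, -0.507, -0.01 , -0.503],
       [ 0.363,  0.603,  0.711, -0.216],
       [-0.354, -0.616,  0.704, -1.054],
       [ 0.   ,  0.   ,  0.   ,  1.   ]])}
top {'fx': 451.0073643621023, 'fy': 451.0073643621023, 'cx': 315.5755680177827, 'cy': 240.08261661184886, 'view': array([[ 0.023, -1.   , -0.005, -0.098],
       [ 0.994,  0.022,  0.107, -0.533],
       [-0.107, -0.007,  0.994, -1.151],
       [ 0.   ,  0.   ,  0.   ,  1.   ]])}
wrist {'fx': 347.47314691284157, 'fy': 347.47314691284157, 'cx': 316.5388054406803, 'cy': 237.93788910367326, 'view': array([[-0.324, -0.946,  0.002,  0.673],
       [ 0.9  , -0.309, -0.306,  0.04 ],
       [ 0.29 , -0.097,  0.952, -0.391],
       [ 0.   ,  0.   ,  0.   ,  1.   ]])}
```

View pics/top0.png

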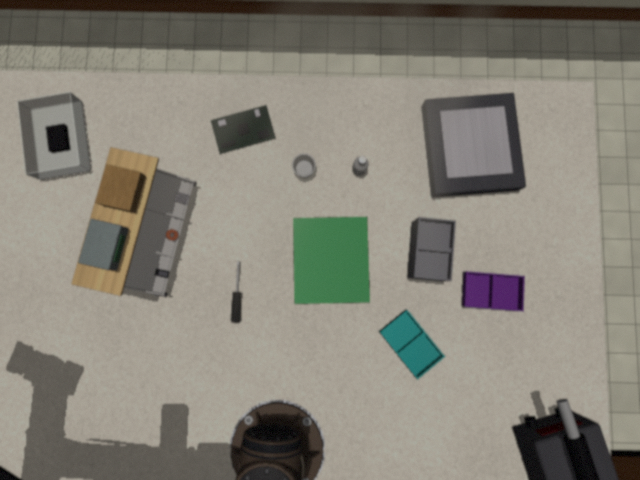

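View pics/side0.png

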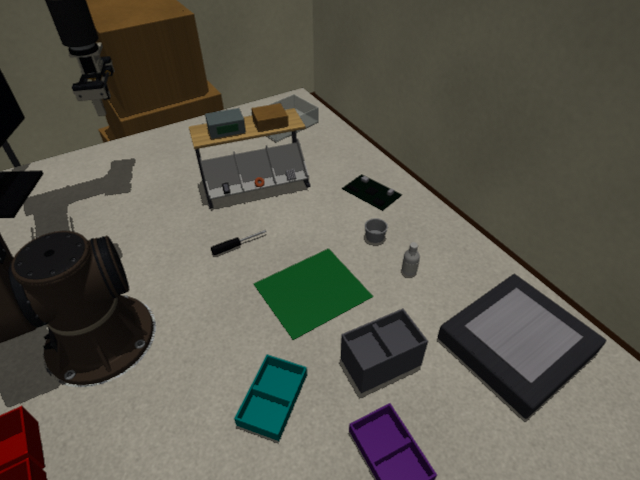

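Run:
```python
from h import *
t=cv2.imread("pics/top0.png")
a=cv2.resize(t[150:300,70:210],None,fx=4,fy=4,interpolation=cv2.INTER_CUBIC)
b=cv2.resize(t[205:315,285:465],None,fx=4,fy=4,interpolation=cv2.INTER_CUBIC)
cv2.imwrite("pics/binz.png",cv2.convertScaleAbs(a,alpha=1.3)); cv2.imwrite("pics/trayz.png",cv2.convertScaleAbs(b,alpha=1.8))
hsv=cv2.cvtColor(t,cv2.COLOR_BGR2HSV); m=cv2.inRange(hsv,(50,120,30),(75,255,255)); m[:, :285]=0;m[:,380:]=0
c=max(cv2.findContours(m,0,2)[0],key=cv2.contourArea); R=cv2.minAreaRect(c); print(R)
P=[atz("top",u,v,.003) for u,v in cv2.boxPoints(R)]; print(P,np.mean(P,0))
```

```text
((346.5, 259.5), (81.0, 41.0), 90.0)
[array([ 0.59494004, -0.11279323,  0.003     ]), array([ 0.59735347, -0.22275311,  0.003     ]), array([ 0.38186377, -0.22500941,  0.003     ]), array([ 0.37940637, -0.11714553,  0.003     ])] [ 0.48839091 -0.16942532  0.003     ]
```

View pics/trayz.png

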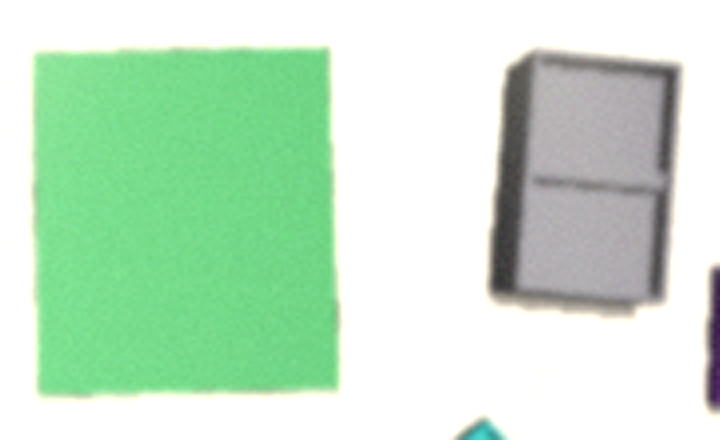

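View pics/binz.png

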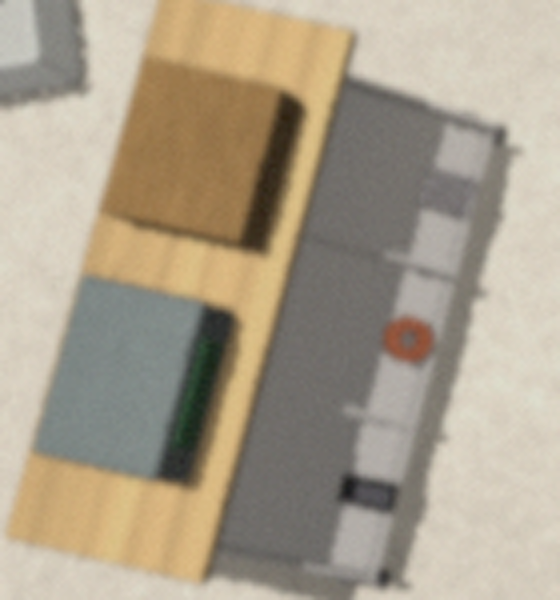

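Run:
```python
from h import *
np.set_printoptions(precision=4,suppress=True)
def T(u,v,z,o): return atz("top",(u+.5)/4-.5+o[0],(v+.5)/4-.5+o[1],z)
A=(285,205);B=(70,150)
m=np.array([T(u,v,.003,A) for u,v in[(36,52),(328,48),(338,390),(40,393)]]);print("mat",m.mean(0));print(m)
t=np.array([T(u,v,.096,A) for u,v in[(526,50),(682,63),(664,301),(512,296)]]);print("tray",t.mean(0));print(t)
print("rib",T(533,180,.091,A),T(663,187,.091,A))
s=np.array([T(353,35,.194,B),T(208,580,.194,B)]);print("shelf",s,s.mean(0)); d=s[0]-s[1];print(np.linalg.norm(d),"rowdir deg",np.degrees(np.arctan2(d[1],d[0])))
print("choke top",T(408,340,.055,B)); print("hs top",T(449,193,.062,B)); print("relay",T(370,492,.060,B))
print("post corners", T(500,132,.05,B),T(384,578,.05,B))
```

```text
mat [ 0.4868 -0.1282  0.003 ]
[[ 0.5968 -0.0258  0.003 ]
 [ 0.6038 -0.2217  0.003 ]
 [ 0.3764 -0.2307  0.003 ]
 [ 0.37   -0.0347  0.003 ]]
tray [ 0.5124 -0.377   0.096 ]
[[ 0.5901 -0.3342  0.096 ]
 [ 0.584  -0.4305  0.096 ]
 [ 0.4372 -0.418   0.096 ]
 [ 0.4382 -0.3255  0.096 ]]
rib [ 0.5099 -0.3395  0.091 ] [ 0.5073 -0.4195  0.091 ]
shelf [[0.6973 0.2784 0.194 ]
 [0.3856 0.3403 0.194 ]] [0.5414 0.3094 0.194 ]
0.3178101373235949 rowdir deg -11.239826453997427
choke top [0.5377 0.2826 0.055 ]
hs top [0.6325 0.2593 0.062 ]
relay [0.44   0.2995 0.06  ]
post corners [0.6759 0.232  0.05  ] [0.3861 0.2908 0.05  ]
```

Request:
{"method": "jog_arm", "body": {
  "deltas": [
    [[1, 1, -3, 4.5, -0.1], [1, 1, -3, 4.5, -0.15], [1, 2, -5.4, 0, -0.15], [1, 2, -5.4, 0, -0.15], [1, 2, -5.4, 0, -0.15], [1, 2, -5.4, 0, -0.15], [1, 2, -5.4, 0, -0.15], [1, 2, -5.4, 0, -0.15]]
  ]
}}

```text
time_s: 1.15
tcp_pos: [0.3587, 0.2527, 0.3356]
eef_rot: [-180.0, 0.0, -85.0]
contact_force: [1.1, 0.5, -0.2]
gripper_width: 0.0876
gripper_force: 0.0
```

Request:
{"method": "jog_arm", "body": {
  "deltas": [
    [[1, 2, -5.4, 0, -0.15], [1, 1.5, -5.8, 0, 0], [1, 1.5, -5.8, 0, 0], [1, 1, -5.9, 0, 0], [1, 1, -5.9, 0, 0], [1, 1, -5.9, 0, 0], [1, 1, -5.9, 0, 0], [1, 1, -5.9, -2, 0]]
  ]
}}

```text
time_s: 2.15
tcp_pos: [0.4592, -0.2122, 0.3169]
eef_rot: [-179.8, -0.0, -93.4]
contact_force: [2.4, 0.5, 0.4]
gripper_width: 0.0878
gripper_force: 0.0
```

Request:
{"method": "jog_arm", "body": {
  "deltas": [
    [[1, 1.7, -5.5, -1.5, 0], [1, 1.7, -5.5, -1.5, 0], [1, 1.6, -5.3, -1.5, 0], [1, 0, 0, -1.5, 0], [1, 0, 0, 0, 0]]
  ]
}}

```text
time_s: 2.78
tcp_pos: [0.5074, -0.3725, 0.2537]
eef_rot: [179.8, 0.1, -93.4]
contact_force: [-0.6, 0.4, 0.5]
gripper_width: 0.0873
gripper_force: 0.0
```

Run:
```python
from h import *
np.set_printoptions(precision=4,suppress=True)
i=r.camera_info("wrist"); s=r.get_state(); im=r.capture("wrist"); import pickle; pickle.dump((i,s),open("w1.pkl","wb"))
print(s["tcp_pos"],s["eef_rot"]); cv2.imwrite("pics/w1.png",im)
```

```text
[ 0.5074 -0.3725  0.2537] [179.7968   0.0892 -93.4424]
```

View pics/w1.png

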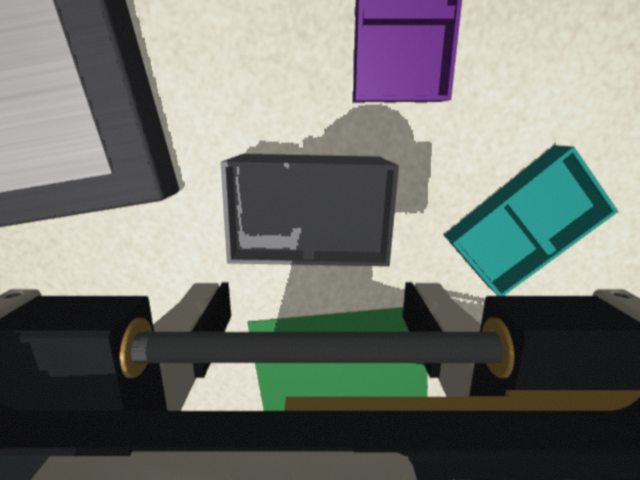

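Run:
```python
from h import *
import pickle
np.set_printoptions(precision=4,suppress=True)
i,s=pickle.load(open("w1.pkl","rb"))
t=np.array([atz("wrist",u,v,.096,i) for u,v in[(222,162),(397,163),(389,265),(229,263)]]);print(t,t.mean(0))
for a,b in((0,1),(3,2),(0,3),(1,2)):
  d=t[a]-t[b]; print(np.linalg.norm(d),np.degrees(np.arctan2(d[1],d[0])))
print(pix("wrist",s["tcp_pos"],i))
im=cv2.imread("pics/w1.png")[145:280,200:410]
cv2.imwrite("pics/w1z.png",cv2.resize(cv2.convertScaleAbs(im,alpha=2.2),None,fx=3.8,fy=3.8,interpolation=cv2.INTER_CUBIC))
```

```text
[[ 0.5805 -0.4323  0.096 ]
 [ 0.4342 -0.4226  0.096 ]
 [ 0.4406 -0.3306  0.096 ]
 [ 0.5871 -0.3417  0.096 ]] [ 0.5106 -0.3818  0.096 ]
0.14656860902962043 -3.801598018610272
0.14693699266987376 -4.3203768122912845
0.09087786727450059 -94.19368611099311
0.09220651248006514 -93.96286796542964
(np.float64(312.22667669891115), np.float64(320.2712993370383))
```

View pics/w1z.png

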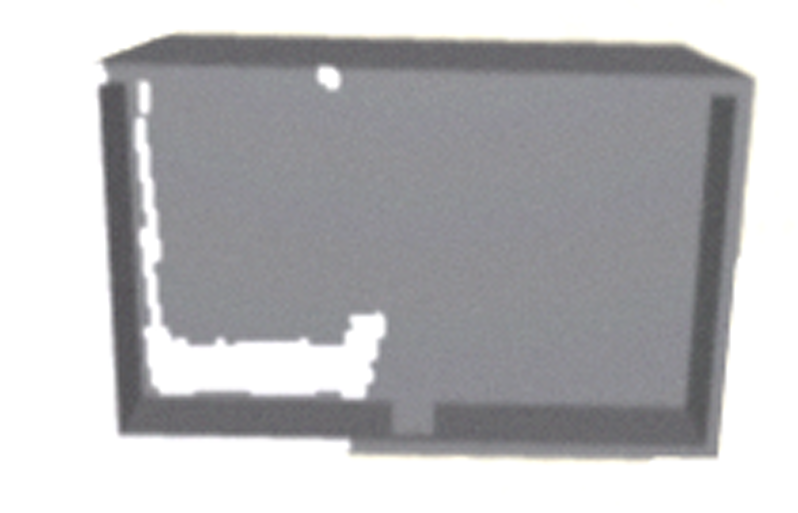

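Request:
{"method": "jog_arm", "body": {
  "deltas": [
    [[0.1, 0.3, -0.9, -4, -0.012], [0.1, 0, 0, -5, 0], [0.1, 0, 0, -4, 0], [0.1, 0, 0, -2, 0], [0.1, 0, 0, -0.8, 0], [0.1, 0, 0, -0.5, 0], [0.1, 0, 0, 0, 0]]
  ],
  "force": 25
}}

```text
time_s: 3.7
tcp_pos: [0.5121, -0.3818, 0.0938]
eef_rot: [-179.9, -0.0, -94.0]
contact_force: [-0.3, -0.2, -0.2]
gripper_width: 0.048
gripper_force: 0.0
```

Request:
{"method": "jog_arm", "body": {
  "deltas": [
    [[0.1, -0.1, 0, -0.35, 0], [-0.3, 0, 0, 0, 0], [-0.6, 0, 0, 0, 0], [-1, 0, 0, 0, 0], [-1, 0, 0, 0, 0], [-1, 0, 0, 0, 0], [-1, 0, 0, 0, 0], [-1, 0, 0, 0, 0]]
  ],
  "force": 25
}}

```text
time_s: 4.7
tcp_pos: [0.5107, -0.3819, 0.0893]
eef_rot: [-180.0, -0.0, -94.1]
contact_force: [0.5, -0.7, -0.5]
gripper_width: 0.0094
gripper_force: 25.0
```

Request:
{"method": "jog_arm", "body": {
  "deltas": [
    [[-1, 0, 0, 0.7, 0], [-1, 0, 0, 1.3, 0], [-1, 0, 0, 2, 0], [-1, 0, 0, 2, 0], [-1, 0, 1, 1, 0], [-1, -0.2, 3, 0, 0], [-1, -0.5, 4.5, 0, 0.05], [-1, -0.5, 4.5, 0, 0.06]]
  ]
}}

```text
time_s: 5.7
tcp_pos: [0.4978, -0.2502, 0.1593]
eef_rot: [180.0, 0.0, -87.7]
contact_force: [0.9, 0.8, -1.8]
gripper_width: 0.01
gripper_force: 25.0
```

Run:
```python
from h import *
np.set_printoptions(precision=4,suppress=True)
cv2.imwrite("pics/top1.png",r.capture("top"))
s=r.get_state();print(s["tcp_pos"],s["gripper_width"],s["contact_force"])
```

```text
[ 0.4968 -0.2464  0.1593] 0.010046772658141929 [-3.8268  5.5889 -3.671 ]
```

Request:
{"method": "jog_arm", "body": {
  "deltas": [
    [[-1, -0.4, 4.5, -2, 0], [-1, -0.4, 4.5, -2, 0], [-1, -0.2, 2.2, -3, 0], [-1, 0, 0.6, -3, 0], [-1, 0, 0, -1.5, 0], [-1, 0, 0, 0, 0]]
  ]
}}

```text
time_s: 6.5
tcp_pos: [0.4879, -0.134, 0.0437]
eef_rot: [179.9, -0.0, -87.8]
contact_force: [0.1, 0.2, 0.1]
gripper_width: 0.0097
gripper_force: 25.0
```

Request:
{"method": "jog_arm", "body": {
  "deltas": [
    [[-1, -0.1, 0.5, -0.5, 0], [-1, 0, 0, -0.5, 0], [-1, 0, 0, -0.25, 0], [-1, 0, 0, -0.15, 0], [-1, 0, 0, 0, 0]]
  ]
}}

```text
time_s: 7.12
tcp_pos: [0.4876, -0.1289, 0.0303]
eef_rot: [-180.0, -0.0, -87.8]
contact_force: [0.5, 0.6, -1.3]
gripper_width: 0.0097
gripper_force: 25.0
```

Request:
{"method": "jog_arm", "body": {
  "deltas": [
    [[-1, 0, 0, -0.1, 0], [-1, 0, 0, 0, 0]]
  ]
}}

```text
time_s: 7.38
tcp_pos: [0.4876, -0.1289, 0.0302]
eef_rot: [-180.0, -0.0, -87.7]
contact_force: [-3.4, 1.6, 10.4]
gripper_width: 0.0098
gripper_force: 25.0
```

Request:
{"method": "jog_arm", "body": {
  "deltas": [
    [[-0.7, 0, 0, 0.1, 0], [-0.3, 0, 0, 0, 0], [0.1, 0, 0, 0, 0], [0.1, 0, 0, 0, 0], [0.1, 0, 0, 2, 0], [0.1, 0, 0, 4, 0], [0.1, 0, 0, 5, 0], [0.1, 0, 3, 5, -0.12]]
  ]
}}

```text
time_s: 8.38
tcp_pos: [0.4872, -0.0995, 0.1916]
eef_rot: [180.0, -0.0, -94.9]
contact_force: [1.5, -0.1, -0.4]
gripper_width: 0.0484
gripper_force: 0.0
```

Request:
{"method": "jog_arm", "body": {
  "deltas": [
    [[0.0, 1.4, 5, 2.5, -0.06], [0.0, 1.4, 5, 2.5, -0.06], [0, 1.4, 5, 2, 0], [0, 1.4, 5, 1.5, 0], [0, 1.4, 5, 1.5, 0], [0, 1.4, 5, 1, 0], [0, 1.4, 5, 0, 0], [0, 0, 1, 0, 0]]
  ]
}}

```text
time_s: 9.38
tcp_pos: [0.5857, 0.2639, 0.2988]
eef_rot: [179.9, -0.1, -101.4]
contact_force: [-0.0, -0.5, -0.5]
gripper_width: 0.0438
gripper_force: 0.0
```

Run:
```python
from h import *
import pickle
np.set_printoptions(precision=4,suppress=True)
i=r.camera_info("wrist"); s=r.get_state(); im=r.capture("wrist"); pickle.dump((i,s),open("w2.pkl","wb"))
print(s["tcp_pos"],s["eef_rot"],s["time_s"]); 
i=r.camera_info("wrist");u,v=map(int,pix("wrist",[.587,.275,.06],i));print(u,v)
x0,y0=max(u-100,0),max(v-75,0);print(x0,y0)
cv2.imwrite("pics/w2f.png",im)
cv2.imwrite("pics/w2.png",cv2.resize(cv2.convertScaleAbs(im[y0:y0+150,x0:x0+200],alpha=1.3),None,fx=4,fy=4,interpolation=cv2.INTER_CUBIC))
```

```text
[0.5857 0.2639 0.2988] [ 179.933    -0.0626 -101.4005] 9.375
315 216
215 141
```

View pics/w2.png

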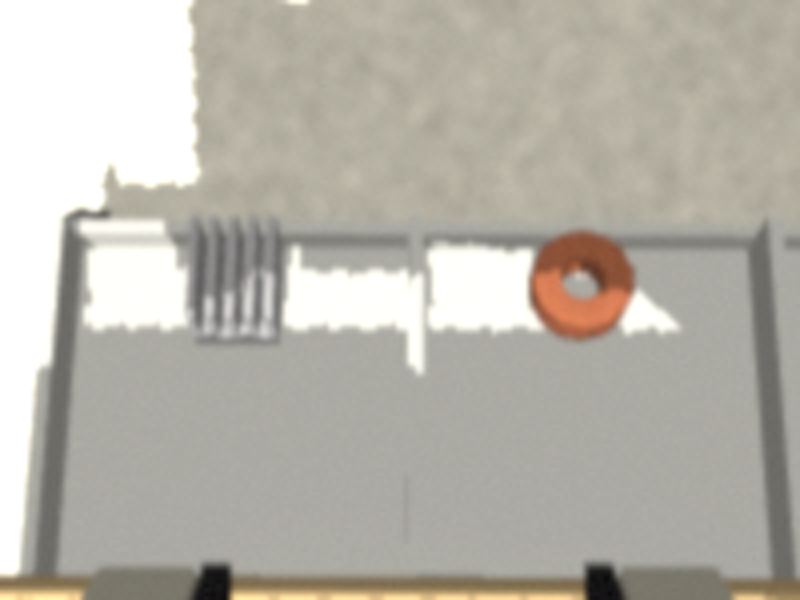

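Run:
```python
from h import *
import pickle
np.set_printoptions(precision=4,suppress=True)
i,s=pickle.load(open("w2.pkl","rb"))
def T(u,v,z): return atz("wrist",(u+.5)/4-.5+215,(v+.5)/4-.5+141,z,i)
a,b=T(70,212,.045),T(765,222,.045); e=a-b; print("lip ang",np.degrees(np.arctan2(e[1],e[0])))
sh=[T(20,577,.184),T(780,579,.184)]; g=sh[0]-sh[1]; print("shelf",sh,np.degrees(np.arctan2(g[1],g[0])))
th=np.radians(-11.8); e=np.array([np.cos(th),np.sin(th)]); n=np.array([-e[1],e[0]])
def en(p): return np.array([p[:2]@e,p[:2]@n])
print("choke front",en(T(580,231,.0465))+[0,.0203],"back",en(T(582,338,.0637))-[0,.0043],"mid",en(T(582,284,.055))+[0,.008])
print("choke L/R",en(T(530,285,.055)),en(T(634,285,.055)))
print("hs front top",en(T(235,218,.053))+[0,.0249],"L/R front",en(T(190,222,.053)),en(T(282,222,.053)))
print("hs back base",en(T(237,340,.0436+.0086+.0041))-[0,.0123-.0029])
print("shelf",[en(p)-[0,.022] for p in sh]); print("tcp",en(s["tcp_pos"]),e,n)
```

```text
lip ang -12.263446954207442
shelf [array([0.667 , 0.2848, 0.184 ]), array([0.5179, 0.3155, 0.184 ])] -11.62056481086307
choke front [0.468  0.3918] back [0.4683 0.3941] mid [0.4679 0.393 ]
choke L/R [0.4825 0.3854] [0.4532 0.3852]
hs front top [0.5655 0.3921] L/R front [0.5781 0.3684] [0.5523 0.3682]
hs back base [0.5656 0.3922]
shelf [array([0.5947, 0.3932]), array([0.4424, 0.3927])]
tcp [0.5194 0.3781] [ 0.9789 -0.2045] [0.2045 0.9789]
```

Request:
{"method": "jog_arm", "body": {
  "deltas": [
    [[-0.1, 2.1, -1.1, 0, -0.007], [-0.1, 2.1, -1.1, 0, 0], [-0.1, 0, 0, -5, 0], [-0.1, 0, 0, -5, 0], [-0.1, 0, 0, -5, 0], [-0.1, 0, 0, -5, 0], [-0.1, 0, 0, -1.5, 0], [-0.1, 0, 0, 0, 0]]
  ],
  "force": 12
}}

```text
time_s: 10.42
tcp_pos: [0.6282, 0.2381, 0.0852]
eef_rot: [180.0, -0.1, -102.0]
contact_force: [-0.5, 0.7, 0.5]
gripper_width: 0.0391
gripper_force: 0.0
```

Request:
{"method": "jog_arm", "body": {
  "deltas": [
    [[-0.1, 0, 0, -1, 0], [-0.1, 0, 0, -0.7, 0], [-0.1, 0.1, 0.6, 0, 0], [-0.1, 0.1, 0.6, 0, 0], [-0.1, 0, 0, 0, 0]]
  ]
}}

```text
time_s: 11.05
tcp_pos: [0.6298, 0.2521, 0.0686]
eef_rot: [-180.0, 0.0, -101.9]
contact_force: [-0.4, -0.4, -0.0]
gripper_width: 0.0397
gripper_force: 0.0
```

Request:
{"method": "jog_arm", "body": {
  "deltas": [
    [[-0.4, 0, 0, 0, 0], [-0.7, 0, 0, 0, 0], [-1, 0, 0, 0, 0], [-1, 0, 0, 0, 0], [-1, 0, 0, 0, 0]]
  ],
  "force": 15
}}

```text
time_s: 11.68
tcp_pos: [0.6296, 0.2511, 0.0684]
eef_rot: [-180.0, 0.0, -101.9]
contact_force: [0.9, 0.2, 0.7]
gripper_width: 0.0238
gripper_force: 15.0
```

Request:
{"method": "jog_arm", "body": {
  "deltas": [
    [[-1, 0, 0, 0.7, 0], [-1, 0, 0, 1.3, 0], [-1, -0.1, -0.5, 2, 0], [-1, -0.6, -2.9, 2, 0], [-1, -1, -4.5, 2, 0], [-1, -1, -4.5, 2, 0], [-1, 0, 0, 0, 0]]
  ]
}}

```text
time_s: 12.55
tcp_pos: [0.6028, 0.1247, 0.1722]
eef_rot: [-179.8, 0.2, -102.1]
contact_force: [-0.4, 0.9, -1.2]
gripper_width: 0.0237
gripper_force: 15.0
```

Run:
```python
from h import *
s=r.get_state();print(s["tcp_pos"],s["gripper_width"])
im=r.capture("side"); t=r.capture("top"); cv2.imwrite("pics/top2.png",t)
u,v=map(int,pix("side",s["tcp_pos"]))
a=cv2.resize(im[v-40:v+50,u-60:u+60],None,fx=4,fy=4,interpolation=cv2.INTER_CUBIC)
b=cv2.resize(t[205:315,285:380],None,fx=3.27,fy=3.27,interpolation=cv2.INTER_CUBIC)
a=cv2.convertScaleAbs(a[:359],alpha=1.6)
b=cv2.convertScaleAbs(b[:359],alpha=1.6); print(b.shape)
cv2.imwrite("pics/m1.png",np.hstack([a,b]))
```

```text
[0.60281876 0.1247081  0.17219029] 0.02371586240166391
(359, 311, 3)
```

View pics/m1.png

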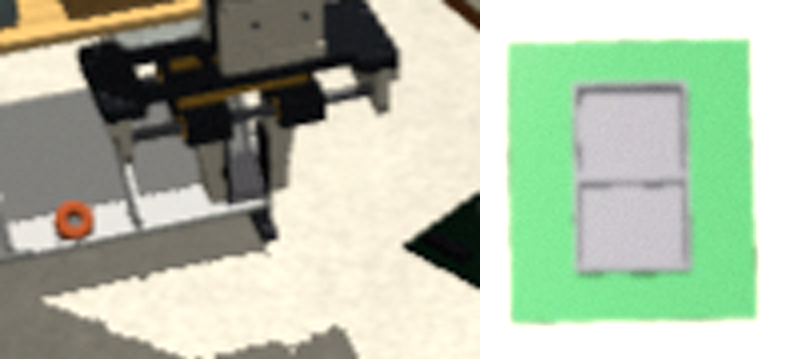

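Request:
{"method": "jog_arm", "body": {
  "deltas": [
    [[-1, -1.2, -3.2, 0, -0.16], [-1, -1.2, -3.2, 0, -0.165], [-1, -1.2, -3.2, 0, -0.165], [-1, -1.2, -3.2, 0, -0.165], [-1, -1.2, -3.2, -1, -0.165], [-1, -1.2, -3.2, -1.5, -0.165], [-1, -1.2, -3.2, -1.5, -0.165], [-1, -1.1, -2.8, -1.5, -0.165]]
  ]
}}

```text
time_s: 13.65
tcp_pos: [0.5074, -0.1252, 0.1128]
eef_rot: [180.0, -0.0, -177.5]
contact_force: [0.2, -0.1, -1.7]
gripper_width: 0.0243
gripper_force: 15.0
```

Request:
{"method": "jog_arm", "body": {
  "deltas": [
    [[-1, 0, 0, 0, 0]]
  ]
}}

```text
time_s: 13.78
tcp_pos: [0.5061, -0.1257, 0.112]
eef_rot: [180.0, -0.2, -177.4]
contact_force: [0.3, -0.4, -0.2]
gripper_width: 0.0238
gripper_force: 15.0
```

Request:
{"method": "jog_arm", "body": {
  "deltas": [
    [[-1, 0.2, 0, -3, 0], [-1, 0, 0, -2, 0], [-1, 0, 0, -1, 0], [-1, 0, 0, -0.4, 0], [-1, 0, 0, -0.2, 0], [-1, 0, 0, 0, 0]]
  ]
}}

```text
time_s: 14.52
tcp_pos: [0.5099, -0.1247, 0.0477]
eef_rot: [180.0, 0.0, -177.2]
contact_force: [-0.1, -0.3, 0.3]
gripper_width: 0.024
gripper_force: 15.0
```

Request:
{"method": "jog_arm", "body": {
  "deltas": [
    [[-1, 0, -0.1, -0.3, 0], [-1, 0, 0, -0.1, 0], [-1, 0, 0, -0.1, 0], [-1, 0, 0, 0, 0]]
  ]
}}

```text
time_s: 15.02
tcp_pos: [0.5095, -0.1259, 0.0423]
eef_rot: [-180.0, 0.0, -177.3]
contact_force: [-0.4, -0.2, 0.1]
gripper_width: 0.024
gripper_force: 15.0
```

Request:
{"method": "jog_arm", "body": {
  "deltas": [
    [[-1, 0, 0, -0.1, 0], [-1, 0, 0, 0, 0]]
  ]
}}

```text
time_s: 15.28
tcp_pos: [0.5097, -0.1259, 0.0418]
eef_rot: [-180.0, 0.0, -177.2]
contact_force: [-1.6, 0.3, 7.0]
gripper_width: 0.0241
gripper_force: 15.0
```

Request:
{"method": "jog_arm", "body": {
  "deltas": [
    [[-1, 0, 0, -0.1, 0], [-1, 0, 0, 0, 0]]
  ]
}}

```text
time_s: 15.52
tcp_pos: [0.5098, -0.126, 0.0416]
eef_rot: [-180.0, 0.0, -177.2]
contact_force: [-4.0, 0.6, 15.0]
gripper_width: 0.0235
gripper_force: 15.0
```

Request:
{"method": "jog_arm", "body": {
  "deltas": [
    [[-1, 0, 0, 0.05, 0], [-1, 0.2, 0, 0, 0], [-1, 0.2, 0, 0, 0], [-1, 0.2, 0, 0, 0], [-1, 0, 0, 0, 0]]
  ],
  "force": 3
}}

```text
time_s: 16.15
tcp_pos: [0.5156, -0.1259, 0.0405]
eef_rot: [-180.0, -0.0, -177.3]
contact_force: [-0.0, -0.3, 0.9]
gripper_width: 0.024
gripper_force: 3.0
```

Request:
{"method": "jog_arm", "body": {
  "deltas": [
    [[-1, 0.2, 0, -0.05, 0], [-1, 0.2, 0, -0.05, 0], [-1, 0.1, 0, 0, 0], [-1, 0, 0, 0, 0]]
  ]
}}

```text
time_s: 16.65
tcp_pos: [0.5207, -0.1258, 0.0397]
eef_rot: [-180.0, 0.0, -177.3]
contact_force: [0.5, -0.5, -0.2]
gripper_width: 0.024
gripper_force: 3.0
```

Run:
```python
from h import *
s=r.get_state();print(s["tcp_pos"],s["contact_force"],s["moment"])
im=r.capture("side"); w=r.capture("wrist")
u,v=map(int,pix("side",[.525,-.126,.02]));print(u,v)
a=cv2.resize(im[v-45:v+45,u-50:u+50],(400,360),interpolation=cv2.INTER_CUBIC)
u,v=map(int,pix("wrist",[.525,-.126,.02]));print(u,v); v=min(v,410)
b=cv2.resize(w[v-70:v+70,u-78:u+78],(400,360),interpolation=cv2.INTER_CUBIC)
cv2.imwrite("pics/m2.png",cv2.convertScaleAbs(np.hstack([a,b]),alpha=1.6))
```

```text
[ 0.52074223 -0.12584927  0.03969849] [ 0.47981605 -0.4838828  -0.1814391 ] [ 0.05729926 -0.20183118  0.00889635]
325 277
316 309
```

View pics/m2.png

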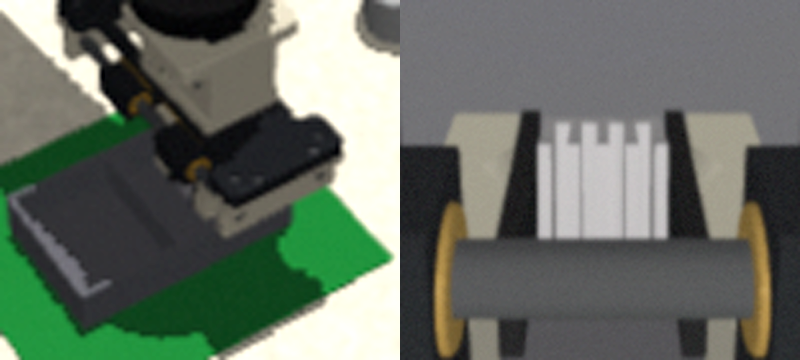

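Request:
{"method": "jog_arm", "body": {
  "deltas": [
    [[-0.43, 0, 0, 0, 0], [-0.41, 0, 0, 0, 0], [-0.39, 0, 0, 0, 0], [-0.36, 0, 0, 0, 0], [-0.3, 0, 0, 0, 0], [-0.22, 0, 0, 0, 0], [-0.22, 0, 0, 0, 0]]
  ]
}}

```text
time_s: 17.62
tcp_pos: [0.5205, -0.1258, 0.0398]
eef_rot: [180.0, 0.0, -177.3]
contact_force: [1.0, -0.9, -0.2]
gripper_width: 0.0344
gripper_force: 0.0
```

Request:
{"method": "jog_arm", "body": {
  "deltas": [
    [[-0.22, 0, 0, 1.5, 0], [-0.22, 0, 0, 2.5, 0], [-0.22, 0, 0, 3.5, 0], [-0.22, -2, 0, 4, 0], [-0.22, -2, 0, 4, 0], [-0.22, 0, 0, 0, 0]]
  ]
}}

```text
time_s: 18.38
tcp_pos: [0.4814, -0.1259, 0.1993]
eef_rot: [180.0, 0.4, -177.2]
contact_force: [-0.2, -0.2, -0.8]
gripper_width: 0.0339
gripper_force: 0.0
```

Run:
```python
from h import *
s=r.get_state();print(s["tcp_pos"],s["time_s"])
w=r.capture("wrist"); i=r.camera_info("wrist"); t=r.capture("top");S=r.capture("side")
cv2.imwrite("pics/w4.png",w);cv2.imwrite("pics/top4.png",t);cv2.imwrite("pics/side4.png",S)
for n,im in(("wrist",w),("top",t),("side",S)):
    u,v=pix(n,[.527,-.126,.03]); u,v=int(u),int(v); print(n,u,v)
    g=cv2.cvtColor(im,cv2.COLOR_BGR2GRAY); k=3 if n=="wrist" else 1
    print(g[max(v-16*k,0):v+16*k:2*k, u-16*k:u+18*k:2*k])
```

```text
[ 0.4813588  -0.12590076  0.19929119] 18.375
wrist 314 272
[[ 71  71  73  72  71  72  70  71  73  73  72  72  72  71  71  71  69]
 [ 72  71 119  84  86  87 123 124 123  75  72  71  69  71  71 107  82]
 [ 72  91 147 146 148 150 150 151 151 153 152 153 154 152 151  70 151]
 [143  83 145 145 148 148 149 148 150 151 150 152 150 150 150  66 149]
 [142  80 145 145 147 146  85 100 123 141 142 149 150 150 150  76 150]
 [140  71 143 144 146 145 133 106  99  98 100 147 148 148 147  59 147]
 [139  63 142 145 144 144 167 190 204 212 209 147 146 147 145  54 146]
 [139  57 141 143 142 144 165 208 204 211 210 145 145 145 146  51 145]
 [137  53 140 141 142 142 148 208 211 209 208 145 144 143 143  48 142]
 [136  51 139 140 141 140 170 210 217 217 211 143 142 142 143  46 140]
 [ 97  92  18  80 108 109 152 155 195 203 205 112 110 134  79  18  99]
 [ 98  79  17  51  53  53  53  54  55  53  55  54  53  53  49  15  92]
 [ 99  30  21  52  52  53  55  52  52  55  52  53  54  54  49  16  56]
 [ 94  18  16 131 133 134 134 133 133 135 136 134 135 135 121  14  19]
 [ 96  17  15 116 122 122 121 124 122 121 124 1
[... 1694 characters left out ...]
 29  29  29  58  68  68  77 103  86  84  25  24  40  67  61]
 [ 28  29  42  62  68  68  77 104  85 102  85 101  42  26  25  41  67]
 [ 29  58  68  68  68  69  84 101  86 101  85 100  79  45  25  25  41]
 [ 33  64  68  68  68  66  55  91  84 100  85  84  67  47  33  25  26]
 [ 30  42  68  67  68  67  51  54  86 101  77  55  56  58  49  26  25]
 [ 29  30  66  69  69  69  51  52  61  56  56  56  58  64  69  48  25]
 [ 25  29  36  68  67  69  65  50  53  56  56  45  60  68  68  68  60]
 [ 25  25  30  48  69  70  68  57  49  54  65  68  69  69  64  40  28]
 [ 26  25  27  30  36  68  69  68  63  69  68  69  63  42  29  29  28]
 [ 30  27  25  27  29  32  69  70  69  70  64  48  31  29  28  29  28]]
```

Run:
```python
from h import *
S=cv2.imread("pics/side4.png"); g=cv2.cvtColor(S,cv2.COLOR_BGR2GRAY)
# predicted outlines: flat vs tilted hs; score by edge strength along projected edges
E=cv2.magnitude(cv2.Sobel(g,5,1,0),cv2.Sobel(g,5,0,1))
W=cv2.imread("pics/top4.png"); gt=cv2.cvtColor(W,cv2.COLOR_BGR2GRAY); Et=cv2.magnitude(cv2.Sobel(gt,5,1,0),cv2.Sobel(gt,5,0,1))
i=r.camera_info("side")
C=np.array([[x,y,z] for x in(-15,15) for y in(-12,12) for z in(0,22)])/1000.
ed=[(a,b) for a in range(8) for b in range(a) if np.count_nonzero(C[a]!=C[b])==1]
vis=[e for e in ed if not (C[e[0]][2]==0 and 0)]
best=[]
for tilt in range(-10,50,5):
  th=np.radians(tilt)
  for x in np.arange(.51,.545,.002):
    for y in np.arange(-.134,-.116,.002):
      P=C.copy(); X=P[:,0]*np.cos(th)-P[:,2]*np.sin(th); Z=P[:,0]*np.sin(th)+P[:,2]*np.cos(th); P=np.c_[X,P[:,1],Z-Z.min()+.009]
      P[:,0]+=x; P[:,1]+=y
      pts=np.array([pix("side",p,i) for p in P])
      sc=0
      h=cv2.convexHull(pts.astype(np.float32))[:,0]
      for a,b in zip(h,np.roll(h,-1,0)):
        for t in np.linspace(0,1,12):
          q=a+(b-a)*t; sc+=cv2.getRectSubPix(E.astype(np.float32),(1,1),(float(q[0]),float(q[1])))[0,0]/len(h)
      best.append((sc,tilt,x,y))
best.sort(reverse=True)
for b in best[:8]: print([round(float(v),4) for v in b])
for t in range(-10,50,5): print(t,max(b[0] for b in best if b[1]==t))
```

```text
[1202.5959, 25.0, 0.538, -0.118]
[1175.8881, 30.0, 0.536, -0.13]
[1167.9586, 45.0, 0.536, -0.128]
[1166.1112, 35.0, 0.536, -0.13]
[1164.8458, 35.0, 0.536, -0.128]
[1163.9167, 40.0, 0.536, -0.128]
[1162.6039, 5.0, 0.532, -0.126]
[1156.8024, 45.0, 0.536, -0.126]
-10 1132.0609
-5 1144.5807
0 1143.6415
5 1162.6039
10 1125.9355
15 1144.1759
20 1138.9187
25 1202.596
30 1175.8881
35 1166.1112
40 1163.9167
45 1167.9586
```

Request:
{"method": "jog_arm", "body": {
  "deltas": [
    [[-1, 2.5, 0, -4, 0], [-1, 2.5, 0, -4, 0], [-1, 0, 0, -3, 0], [-1, 0, 0, -2, 0], [-1, 0, 0, -0.7, 0], [-1, 0, 0, 0, 0]]
  ]
}}

```text
time_s: 19.27
tcp_pos: [0.5302, -0.1259, 0.0571]
eef_rot: [-180.0, -0.1, -177.3]
contact_force: [0.6, 0.2, 0.7]
gripper_width: 0.0006
gripper_force: 0.0
```

Request:
{"method": "jog_arm", "body": {
  "deltas": [
    [[-1, 0, 0, -0.3, 0], [-1, 0, 0, -0.2, 0], [-1, 0, 0, 0, 0]]
  ]
}}

```text
time_s: 19.65
tcp_pos: [0.5306, -0.1258, 0.0531]
eef_rot: [180.0, 0.0, -177.3]
contact_force: [-0.2, -0.3, -0.1]
gripper_width: 0.0001
gripper_force: 0.0
```

Request:
{"method": "jog_arm", "body": {
  "deltas": [
    [[-1, 0, 0, -0.15, 0], [-1, 0, 0, 0, 0]]
  ]
}}

```text
time_s: 19.9
tcp_pos: [0.5305, -0.1258, 0.0513]
eef_rot: [180.0, 0.0, -177.3]
contact_force: [0.7, 0.3, 0.8]
gripper_width: 0.0006
gripper_force: 0.0
```

Request:
{"method": "jog_arm", "body": {
  "deltas": [
    [[-1, 0, 0, -0.1, 0], [-1, 0, 0, 0, 0]]
  ]
}}

```text
time_s: 20.15
tcp_pos: [0.5306, -0.1259, 0.0503]
eef_rot: [-180.0, 0.0, -177.3]
contact_force: [-0.7, 0.7, 0.7]
gripper_width: 0.0006
gripper_force: 0.6
```

Request:
{"method": "jog_arm", "body": {
  "deltas": [
    [[-1, 0, 0, -0.1, 0], [-1, 0, 0, 0, 0]]
  ]
}}

```text
time_s: 20.4
tcp_pos: [0.5307, -0.1259, 0.0502]
eef_rot: [-180.0, 0.0, -177.2]
contact_force: [-3.4, 1.0, 11.7]
gripper_width: 0.0005
gripper_force: 5.4
```

Request:
{"method": "jog_arm", "body": {
  "deltas": [
    [[-1, 0, 0, 2, 0], [-0.6, 0, 0, 4, 0], [-0.2, 0, 2, 4, 0.12], [0, 0, 4, 2.5, 0.17], [0, 0, 5.5, 1, 0.17], [0, 0, 5.5, 0, 0.17], [0, 0, 5.5, 0, 0.17], [0, 0, 5.5, 0, 0.17]]
  ]
}}

```text
time_s: 21.4
tcp_pos: [0.5302, 0.1559, 0.1844]
eef_rot: [-180.0, 0.0, -121.4]
contact_force: [1.1, 0.3, 0.7]
gripper_width: 0.044
gripper_force: 0.0
```

Request:
{"method": "jog_arm", "body": {
  "deltas": [
    [[0, 0, 4.5, 0, 0.17], [0, 0, 3.5, 0, 0.17], [0, 0, 1.8, -2, 0], [-0.05, 0, 0, -4, 0], [-0.05, 0, 0, -3, 0], [-0.05, 0, 0, 0, 0]]
  ]
}}

```text
time_s: 22.15
tcp_pos: [0.5291, 0.251, 0.0919]
eef_rot: [179.8, -0.2, -102.2]
contact_force: [-0.2, 0.2, 0.6]
gripper_width: 0.0416
gripper_force: 0.0
```

Request:
{"method": "jog_arm", "body": {
  "deltas": [
    [[-0.05, 0.1, 0, -1.5, 0.006], [-0.05, 0, 0, -0.95, 0], [-0.05, 0.2, 0.9, 0, 0], [-0.05, 0.2, 0.8, 0, 0], [-0.05, 0, 0, 0, 0]]
  ]
}}

```text
time_s: 22.78
tcp_pos: [0.536, 0.2703, 0.0702]
eef_rot: [-180.0, 0.1, -101.8]
contact_force: [-0.3, 0.3, -0.5]
gripper_width: 0.0418
gripper_force: 0.0
```

Request:
{"method": "jog_arm", "body": {
  "deltas": [
    [[-0.05, -0.1, 0.1, -0.25, 0], [-0.05, 0.02, 0.1, 0, 0], [-0.05, 0, 0, 0, 0]]
  ],
  "force": 10
}}

```text
time_s: 23.15
tcp_pos: [0.5347, 0.2711, 0.0673]
eef_rot: [180.0, -0.0, -101.9]
contact_force: [0.7, 0.1, -0.2]
gripper_width: 0.0413
gripper_force: 0.0
```

Request:
{"method": "jog_arm", "body": {
  "deltas": [
    [[-0.05, 0.02, 0.1, 0, 0], [-0.05, 0, 0, 0, 0]]
  ]
}}

```text
time_s: 23.4
tcp_pos: [0.5349, 0.2722, 0.0673]
eef_rot: [-180.0, 0.0, -101.9]
contact_force: [0.2, -0.3, 0.0]
gripper_width: 0.0417
gripper_force: 0.0
```

Request:
{"method": "jog_arm", "body": {
  "deltas": [
    [[-0.05, 0.02, 0.1, 0, 0], [-0.05, 0, 0, 0, 0]]
  ]
}}

```text
time_s: 23.65
tcp_pos: [0.5351, 0.2732, 0.0672]
eef_rot: [180.0, 0.0, -101.9]
contact_force: [0.2, 0.5, -0.6]
gripper_width: 0.0417
gripper_force: 0.0
```

Request:
{"method": "jog_arm", "body": {
  "deltas": [
    [[-0.05, 0.02, 0.1, 0, 0], [-0.05, 0, 0, 0, 0]]
  ]
}}

```text
time_s: 23.9
tcp_pos: [0.5353, 0.2742, 0.0673]
eef_rot: [-180.0, 0.0, -101.9]
contact_force: [-0.5, 0.1, 0.6]
gripper_width: 0.0415
gripper_force: 0.0
```

Request:
{"method": "jog_arm", "body": {
  "deltas": [
    [[-0.05, 0.02, 0.1, 0, 0], [-0.05, 0, 0, 0, 0]]
  ]
}}

```text
time_s: 24.15
tcp_pos: [0.5355, 0.2752, 0.0672]
eef_rot: [-180.0, 0.0, -101.9]
contact_force: [-0.0, 0.9, -1.0]
gripper_width: 0.0414
gripper_force: 0.0
```

Request:
{"method": "jog_arm", "body": {
  "deltas": [
    [[-0.05, 0.02, 0.1, 0, 0], [-0.05, 0, 0, 0, 0]]
  ]
}}

```text
time_s: 24.4
tcp_pos: [0.5358, 0.2763, 0.0673]
eef_rot: [-180.0, 0.0, -101.9]
contact_force: [-0.6, 1.5, 0.3]
gripper_width: 0.0415
gripper_force: 0.0
```

Request:
{"method": "jog_arm", "body": {
  "deltas": [
    [[-0.05, 0.02, 0.1, 0, 0], [-0.05, 0, 0, 0, 0]]
  ]
}}

```text
time_s: 24.65
tcp_pos: [0.5359, 0.2772, 0.0673]
eef_rot: [-180.0, 0.0, -101.9]
contact_force: [-0.5, -0.1, 0.0]
gripper_width: 0.0414
gripper_force: 0.0
```

Request:
{"method": "jog_arm", "body": {
  "deltas": [
    [[-0.05, 0.02, 0.1, 0, 0], [-0.05, 0, 0, 0, 0]]
  ]
}}

```text
time_s: 24.9
tcp_pos: [0.5361, 0.2782, 0.0672]
eef_rot: [-180.0, 0.0, -101.9]
contact_force: [0.1, -0.0, 0.0]
gripper_width: 0.0417
gripper_force: 0.0
```

Request:
{"method": "jog_arm", "body": {
  "deltas": [
    [[-0.2, 0, 0, 0, 0], [-0.5, 0, 0, 0, 0], [-1, 0, 0, 0, 0], [-1, 0, 0, 0, 0], [-1, 0, 0, 0, 0]]
  ],
  "force": 15
}}

```text
time_s: 25.52
tcp_pos: [0.5362, 0.2781, 0.0673]
eef_rot: [-180.0, 0.0, -101.9]
contact_force: [-0.4, 0.1, 0.0]
gripper_width: 0.0284
gripper_force: 15.0
```

Request:
{"method": "jog_arm", "body": {
  "deltas": [
    [[-1, 0, 0, 0.3, 0], [-1, 0, 0, 0.7, 0], [-1, 0, 0, 1, 0], [-1, 0, 0, 0, 0]]
  ]
}}

```text
time_s: 26.02
tcp_pos: [0.5367, 0.2787, 0.0886]
eef_rot: [-179.9, 0.1, -101.9]
contact_force: [-0.1, 0.2, -1.0]
gripper_width: 0.0283
gripper_force: 15.0
```

Request:
{"method": "jog_arm", "body": {
  "deltas": [
    [[-1, -0.2, -0.9, 0, 0], [-1, -0.4, -2, 0, 0], [-1, -0.7, -3.5, 2, 0], [-1, -1, -4.5, 3, 0], [-1, -1, -4.5, 2, 0], [-1, 0, 0, 0, 0]]
  ]
}}

```text
time_s: 26.78
tcp_pos: [0.5021, 0.1209, 0.1588]
eef_rot: [-179.9, 0.1, -102.0]
contact_force: [0.4, 0.7, -1.4]
gripper_width: 0.0285
gripper_force: 15.0
```

Run:
```python
from h import *
np.set_printoptions(precision=4,suppress=True)
s=r.get_state();print(s["tcp_pos"],s["gripper_width"],s["time_s"])
for n in("wrist","top","side"):
    w=r.capture(n); i=r.camera_info(n)
    cv2.imwrite(f"pics/{n}5.png",w)
    h=cv2.cvtColor(w,cv2.COLOR_BGR2HSV); m=cv2.inRange(h,(3,130,60),(14,255,255))
    u,v=map(int,pix(n,s["tcp_pos"],i)); k=np.zeros_like(m); q=60 if n=="wrist" else 20; k[max(v-q,0):v+q,u-q:u+q]=255; m&=k
    ys,xs=np.nonzero(m); print(n,(u,v),len(xs), xs.size and (xs.min(),xs.max(),ys.min(),ys.max()))
    if n=="wrist" and xs.size: print(cv2.fitEllipse(max(cv2.findContours(m,0,1)[0],key=len)))
```

```text
[0.5021 0.1209 0.1588] 0.028520177534626226 26.775
wrist (312, 319) 1903 (np.int64(288), np.int64(345), np.int64(282), np.int64(331))
((316.65936279296875, 308.1794128417969), (51.05415344238281, 58.47053909301758), 89.54904174804688)
top (225, 246) 0 0
side (268, 184) 49 (np.int64(265), np.int64(273), np.int64(185), np.int64(193))
```

Request:
{"method": "jog_arm", "body": {
  "deltas": [
    [[-1, -0.7, -3.2, 0, -0.16], [-1, -0.7, -3.2, 0, -0.165], [-1, -0.7, -3.2, 0, -0.165], [-1, -0.7, -3.2, 0, -0.165], [-1, -0.7, -3.2, -1, -0.165], [-1, -0.7, -3.2, -1, -0.165], [-1, -0.8, -3.2, -1, -0.165], [-1, -0.8, -2.8, -1, -0.17]]
  ]
}}

```text
time_s: 27.92
tcp_pos: [0.4448, -0.1284, 0.1161]
eef_rot: [-180.0, -0.1, -177.8]
contact_force: [0.9, -0.1, -0.5]
gripper_width: 0.0285
gripper_force: 15.0
```

Request:
{"method": "jog_arm", "body": {
  "deltas": [
    [[-1, 0, 0, -2, 0], [-1, 0, 0, -1.5, 0], [-1, 0, 0, 0, 0]]
  ]
}}

```text
time_s: 28.3
tcp_pos: [0.4442, -0.1276, 0.0806]
eef_rot: [-180.0, -0.2, -177.5]
contact_force: [0.2, 1.2, -0.4]
gripper_width: 0.0285
gripper_force: 15.0
```

Request:
{"method": "jog_arm", "body": {
  "deltas": [
    [[-1, -0.1, -0.15, -1.5, 0], [-1, 0, 0, -1.3, 0], [-1, 0, 0, -0.6, 0], [-1, 0, 0, -0.3, 0], [-1, 0, 0, 0, 0]]
  ]
}}

```text
time_s: 28.92
tcp_pos: [0.4442, -0.1293, 0.0453]
eef_rot: [-180.0, -0.0, -177.5]
contact_force: [0.1, 0.2, 0.0]
gripper_width: 0.0283
gripper_force: 15.0
```

Request:
{"method": "jog_arm", "body": {
  "deltas": [
    [[-1, 0, 0, -0.1, 0], [-1, 0, 0, -0.1, 0], [-1, 0, 0, 0, 0]]
  ],
  "force": 5
}}

```text
time_s: 29.3
tcp_pos: [0.4441, -0.1294, 0.0433]
eef_rot: [180.0, 0.0, -177.5]
contact_force: [0.3, -0.1, -0.7]
gripper_width: 0.0284
gripper_force: 5.0
```

Request:
{"method": "jog_arm", "body": {
  "deltas": [
    [[-1, 0, 0, -0.1, 0], [-1, 0, 0, -0.1, 0], [-1, 0, 0, 0, 0]]
  ]
}}

```text
time_s: 29.68
tcp_pos: [0.4441, -0.1294, 0.0412]
eef_rot: [-180.0, -0.0, -177.5]
contact_force: [-0.5, 1.0, -0.1]
gripper_width: 0.029
gripper_force: 5.0
```

Request:
{"method": "jog_arm", "body": {
  "deltas": [
    [[-1, 0, 0, -0.1, 0], [-1, 0, 0, -0.1, 0], [-1, 0, 0, 0, 0]]
  ]
}}

```text
time_s: 30.05
tcp_pos: [0.4452, -0.1293, 0.0397]
eef_rot: [-180.0, 0.1, -177.5]
contact_force: [1.9, -0.7, 4.7]
gripper_width: 0.0284
gripper_force: 5.0
```

Request:
{"method": "jog_arm", "body": {
  "deltas": [
    [[-1, 0, 0, -0.1, 0], [-1, 0, 0, -0.1, 0], [-1, 0, 0, 0, 0]]
  ]
}}

```text
time_s: 30.42
tcp_pos: [0.4459, -0.1292, 0.0379]
eef_rot: [-180.0, 0.2, -177.5]
contact_force: [3.1, -0.9, 6.0]
gripper_width: 0.0286
gripper_force: 5.0
```

Request:
{"method": "jog_arm", "body": {
  "deltas": [
    [[-1, 0, 0, -0.1, 0], [-1, 0, 0, -0.1, 0], [-1, 0, 0, 0, 0]]
  ]
}}

```text
time_s: 30.8
tcp_pos: [0.4462, -0.1292, 0.036]
eef_rot: [-180.0, 0.2, -177.4]
contact_force: [3.1, -0.9, 5.8]
gripper_width: 0.0287
gripper_force: 5.0
```

Request:
{"method": "jog_arm", "body": {
  "deltas": [
    [[-1, 0, 0, -0.1, 0], [-1, 0, 0, -0.1, 0], [-1, 0, 0, 0, 0]]
  ]
}}

```text
time_s: 31.18
tcp_pos: [0.4462, -0.1292, 0.034]
eef_rot: [-180.0, 0.2, -177.4]
contact_force: [3.5, -1.7, 5.1]
gripper_width: 0.0285
gripper_force: 5.0
```

Request:
{"method": "jog_arm", "body": {
  "deltas": [
    [[-1, 0, 0, -0.1, 0], [-1, 0, 0, 0, 0]]
  ]
}}

```text
time_s: 31.42
tcp_pos: [0.446, -0.1291, 0.0329]
eef_rot: [-180.0, 0.2, -177.4]
contact_force: [3.5, -0.0, 5.4]
gripper_width: 0.0286
gripper_force: 5.0
```

Request:
{"method": "jog_arm", "body": {
  "deltas": [
    [[-0.33, 0, 0, 0, 0], [-0.31, 0, 0, 0, 0], [-0.28, 0, 0, 0, 0], [-0.22, 0, 0, 0, 0], [-0.18, 0, 0, 0, 0], [-0.18, 0, 0, 0, 0]]
  ],
  "force": 3
}}

```text
time_s: 32.17
tcp_pos: [0.4441, -0.1293, 0.0322]
eef_rot: [180.0, -0.0, -177.5]
contact_force: [-0.7, 0.0, 0.3]
gripper_width: 0.0359
gripper_force: 0.0
```

Request:
{"method": "jog_arm", "body": {
  "deltas": [
    [[-0.18, 0, 0, 1, 0], [-0.18, 0, 0, 2, 0], [-0.18, 0, 0, 3, 0], [-0.6, 0, 0, 0, 0], [-1, 0.5, 0, 0, 0], [-1, 0, 0, 0, 0]]
  ]
}}

```text
time_s: 32.92
tcp_pos: [0.4491, -0.1294, 0.0917]
eef_rot: [-180.0, -0.1, -177.5]
contact_force: [-1.1, -0.2, -0.5]
gripper_width: 0.0115
gripper_force: 0.0
```

Request:
{"method": "jog_arm", "body": {
  "deltas": [
    [[-1, 2, 0, 4, 0], [-1, 4, 0, 4, 0], [-1, 4, 0, 4, 0], [-1, 2, 0, 2, 0], [-1, 0, 0, 0, 0]]
  ]
}}

```text
time_s: 33.55
tcp_pos: [0.5706, -0.1293, 0.2323]
eef_rot: [-180.0, 0.0, -177.5]
contact_force: [-1.4, 0.1, -0.9]
gripper_width: 0.0004
gripper_force: 0.0
```

Run:
```python
from h import *
s=r.get_state();print(s["tcp_pos"],s["time_s"])
i=r.camera_info("wrist");w=r.capture("wrist");S=r.capture("side");T=r.capture("top")
u,v=map(int,pix("wrist",[.487,-.128,.03],i));print(u,v)
y0,x0=max(v-100,0),max(u-110,0)
a=cv2.resize(w[y0:y0+200,x0:x0+220],(440,400),interpolation=cv2.INTER_CUBIC)
u,v=map(int,pix("side",[.487,-.128,.02]))
b=cv2.resize(S[v-50:v+50,u-45:u+45],(360,400),interpolation=cv2.INTER_CUBIC)
c=cv2.convertScaleAbs(np.hstack([a,b]),alpha=1.5)
d=cv2.convertScaleAbs(cv2.resize(T[150:310,70:390],(400,200)),alpha=1.3)
e=cv2.convertScaleAbs(cv2.resize(T[170:330,285:605],(400,200)),alpha=1.3)
cv2.imwrite("pics/fin.png",np.vstack([c,np.hstack([d,e])]))
```

```text
[ 0.57064353 -0.12931259  0.23229228] 33.55
322 128
```

View pics/fin.png

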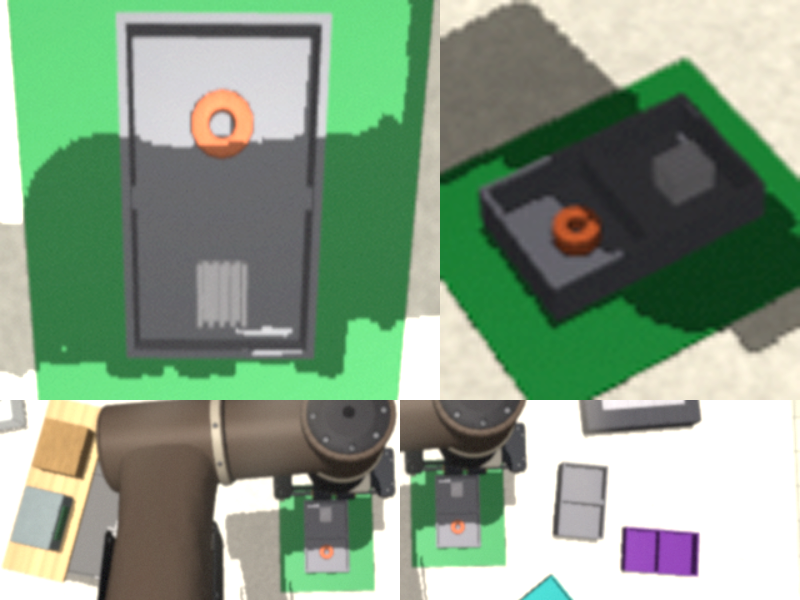

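```bash
python3 -c "
from plant import r
print(r.close_job())"
```

```text
the job is handed in; nothing more can be done
None
```

The job is handed in after about 34 s: the tray is upright in the middle of the mat, with the heat sink (fins up) and the choke each flat in its own pocket. The arm stood clear at the end, and the relay was not touched.

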